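# Build up the stand-off stack on a welding fixture stud

## Task

The steel spacer is already on the fixture's upright stud. Thread the large flat washer over the stud so that it lies flat on the spacer, then thread the flanged bushing over the stud, flange down, so that it sits flat on the washer, and let go.

Things in the scene. Friction and masses are not known exactly. Their poses are not given: they have to be found in the camera images.
- stud_foot (a point): Foot of the upright steel stud, on its axis, at the top face of the flat aluminium fixture plate (120 x 120 x 12 mm, fixed to the table, so this point is 12 mm above the table). z is up. The stud is 14 mm in diameter, 78 mm tall above this point, its last 10 mm tapering to 6 mm across. Plate and stud do not move.
- spacer_center (a point): Centre of the loose steel spacer that already stands around the stud on the plate: plain tube 48 mm outer diameter, 20 mm bore, 30 mm tall; its top is 15 mm above this point. It stays where it is.
- washer_center (a point): Centre of the large flat steel washer lying on the table (half-way up, 6 mm above its underside): 60 mm outer diameter, 34 mm hole, 12 mm thick, z is its axis, about 180 g. Gripped across its outside. A much smaller washer (38 mm, 11 mm hole) lying about is not wanted.
- bushing_center (a point): Centre of the flanged steel bushing standing on the table, flange down (half-way up, on its axis, 15 mm above its underside): flange 58 mm diameter and 8 mm thick at the bottom, above it a sleeve 48 mm diameter and 22 mm tall, 30 mm tall in all, straight 34 mm bore right through, z points from flange to sleeve, about 260 g. A narrower plain tube offcut without flange (36 mm diameter, 45 mm tall) is not wanted.
Mind the look-alikes: they are no part of the job. Leave any black, pink or red look-alike of the part that bears washer_center alone.

How it is judged:
By the outcome, as a careful person would: the job done as asked, in the order asked, and still so for the second after the job is handed in, with the robot touching nothing.
It also fails if it takes over 51 s, if anything falls off the work surface, if the arm or the gripper's body presses on something with over 40 N, if the wrist force passes 120 N, or if a joint passes its speed limit or range.

## Robot

A 6-joint arm with a two-finger parallel gripper is mounted at the origin on the work surface. World frame = base frame: x ahead of the robot, y to its left, z up, the work surface at z = 0. Lengths are in m, angles in rad, forces in N, time in s.
With the tool pointing down it reaches from about 0.25 to 0.725 m from the base axis. Payload 4 kg.
Tool frame: the origin (TCP) lies midway between the tips of the shut fingers; the grasp point (between the pads) lies 19 mm behind it; z points along the fingers, y is the line along which they close (so a half turn about z gives the same grasp; the last joint's range is limited). The gripper opens to 85 mm and grips with 20 to 120 N. Pads are 22 mm wide; open, the fingers measure 114 mm over their backs; the gripper's body (76 mm by 85 mm) begins 54 mm behind the grasp point. The pads swing forward as they close: fully open they stand 13 mm farther back than shut.
Start: joints at [1.327, 0.241, 0.005, 1.335, 0, 1.571], TCP at [0.121, 0.485, 0.231] pointing down, gripper open.
Joint ranges: [-2.72, 2.72], [-1.05, 1.87], [-1.09, 1.28], [-1.99, 2.15], [-1.42, 1.44], [-3.14, 3.14]. Speed limits (rad/s): [2.79, 2.79, 3.14, 3.14, 3.14, 3.14].

## Interface

Orientations are given as a 3x3 rotation matrix whose columns are the frame's x, y, z axes.
In Python, from workcell import * gives the robot as it stands. The module is installed in compiled form; this text tells all that it offers.
- The arm moves only by the shell command python3 -m jog 'ROWS' [OPENING] [FORCE]. ROWS is JSON, a list of rows, each an object with "translation": the shift along the world's x, y, z in cm, a list of three; "turn": the turn, a rotation vector about the world's x, y, z in degrees, a list of three. In form: [{"translation": [x, y, z], "turn": [rx, ry, rz]}, ...]. A call has 1 to 12 rows; each row is the pose to reach, as a shift and turn from the pose commanded when the call began; what a row does not reach only later rows make up. A row lasts 1/10 s, in which the tool goes at most 50 mm and 8.59 degrees, less where a joint would pass 70% of its speed; a pose out of reach is approached as far as the arm can. A call with a gripper value outside its range is refused whole. OPENING is the opening, from -1 (shut) to 1 (fully open), set as the call begins (- or left out, the last holds). The fingers move at their own pace and stop on an object; FORCE is the grip in N (left out, the last holds). Time passes only in rows, so rows that repeat a pose let the fingers close. It gives the time, the measured TCP pose, the force, the opening and the grip force at its end, in the units of the state.
- get_obs(): the state, without advancing time (a new reading comes with each control period).
- read_camera(name): name is "scene" or "top" or "wrist"; returns a dict with "color" (384x512x3 uint8, red, green, blue), "z_map" (384x512 float32, m along the optical axis (not along the pixel's ray), 0 where there is no reading), "fx", "fy", "cx", "cy" (pixels), "view" (4x4, takes a point from world to camera coordinates); the wrist camera has in their place "mount" (4x4, takes a point from camera to tool coordinates, whose origin is the TCP and whose axes are the flange's). Camera axes: x right, y up, looking along -z (the intrinsics and any distortion apply to the point x, -y, -z); pixel columns grow to the right and rows downward; lengths in m; the calibration is good to about 2 mm. A picture is of the moment at which its call begins: read the wrist's pose just before it.
- sign_off(): hands the job in; it is judged then, once.
The state is a dict: "t": time; "qpos": joint angles; "joint_vel": joint speeds; "tau": joint torques, N m; "eef_pos": TCP position; "tool_rot": TCP orientation; "force": force on the tool from outside, world axes, zero at the start; "torque": the same for the moment, N m; "gripper_width": finger opening in m; "grip_force": force on a finger pad.
Only numpy, scipy, OpenCV 4.12 (cv2) and the standard library are available. Lean on these libraries where they do the work, as an engineer would, in place of code of your own. Each camera call takes 0.05 s, during which the arm holds its last target. There are 200 camera calls.

## Working session

There is one attempt and no reset: what is moved stays moved. The work goes in short steps, Python scripts to look and compute and a shell command to move; the robot and the scene stay as the last step left them, time stands still between calls to the robot, and variables do not carry over. Pictures are saved under pics/ and viewed, at most 11 in all, crops included, and the job is handed in when it is done.

```bash
mkdir -p pics; cat > h.py <<'E'
from workcell import *
import numpy as np, cv2
def snap(n,f):
    o=get_obs(); c=read_camera(n); cv2.imwrite('pics/'+f+'.png',cv2.cvtColor(c['color'],cv2.COLOR_RGB2BGR))
    if n=='wrist':
        T=np.eye(4);T[:3,:3]=o['tool_rot'];T[:3,3]=o['eef_pos'];c2w=T@c['mount']
    else: c2w=np.linalg.inv(c['view'])
    np.savez('pics/'+f+'.npz',c2w=c2w,**{k:c[k] for k in('color','z_map','fx','fy','cx','cy')}); return o,c
def pt(f,u,v,z=None):
    d=np.load('pics/'+f+'.npz'); w=d['c2w']
    r=np.array([(u-d['cx'])/d['fx'],-(v-d['cy'])/d['fy'],-1.])
    if z is None: return w[:3,:3]@(r*d['z_map'][int(v),int(u)])+w[:3,3]
    R=w[:3,:3]@r; return w[:3,3]+R*(z-w[2,3])/R[2]
E
python3 - <<'E'
from h import *
o,c=snap('top','t0'); print(c.keys(),[c[k] for k in('fx','fy','cx','cy')])
o,c2=snap('scene','s0'); print(o); print({k:v for k,v in c.items() if k not in('color','z_map')})
cv2.imwrite('pics/both.png',cv2.resize(np.vstack([cv2.imread('pics/t0.png'),]),(768,576)))
E
```

```text
dict_keys(['color', 'z_map', 'fx', 'fy', 'cx', 'cy', 'view']) [484.7707382746108, 484.7707382746108, 251.9971679682589, 190.45891338719247]
{'t': 0.05, 'qpos': array([1.32700607e+00, 2.41372180e-01, 3.75441051e-03, 1.33520239e+00,
       1.09911773e-05, 1.57079998e+00]), 'joint_vel': array([ 5.58840715e-05, -1.52101690e-03,  3.79836248e-03, -2.51415529e-04,
       -5.28061628e-04, -1.15969633e-03]), 'tau': array([-6.46317585e-04, -3.73494029e+01,  2.53291297e+01,  1.09685244e-02,
        2.81929709e-05, -6.01858360e-06]), 'eef_pos': array([0.1205388 , 0.48461589, 0.23044485]), 'tool_rot': array([[-9.70429156e-01,  2.41385591e-01, -4.99183792e-04],
       [ 2.41386107e-01,  9.70427174e-01, -1.96133400e-03],
       [ 1.09837515e-05, -2.02383173e-03, -9.99997952e-01]]), 'force': array([-0.12268309,  0.10581502, -0.67163083]), 'torque': array([-0.0507079 , -0.00833665, -0.00301533]), 'grip_force': 0.0, 'gripper_width': 0.08521850705811392}
{'fx': 484.7707382746108, 'fy': 484.7707382746108, 'cx': 251.9971679682589, 'cy': 190.45891338719247, 'view': array([[-0.0966289 , -0.99531722,  0.00254871,  0.0017266 ],
       [ 0.96750037, -0.09332654,  0.23501743, -0.58315655],
       [-0.23367903,  0.02517535,  0.97198782, -0.85267831],
       [ 0.        ,  0.        ,  0.        ,  1.        ]])}
```

View pics/both.png

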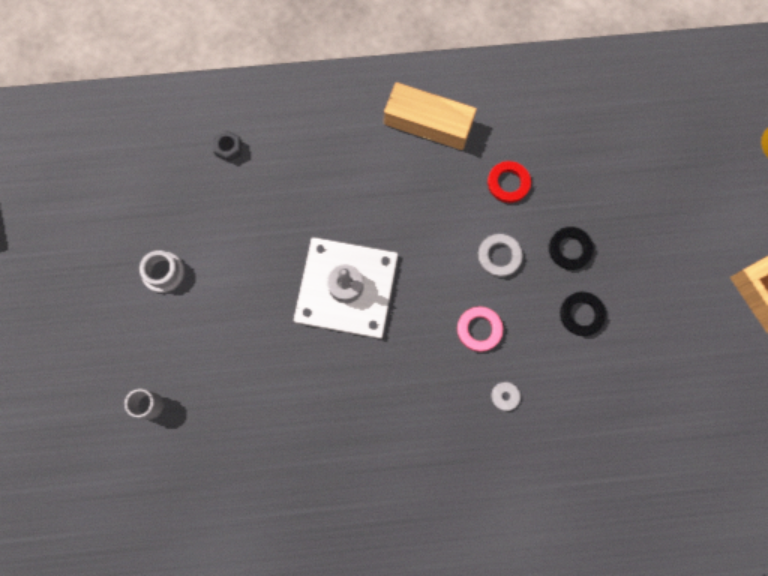

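The top view (shown at 1.5×) has the grey washer at (500,255), with red, pink and black look-alikes around it. The plate and stud are at (345,282), the bushing at (161,271), the small washer at (506,396) and the offcut tube at (142,404).

```bash
cat >> h.py <<'E'
def cloud(f,cen,rad,zlo,zhi):
    d=np.load('pics/'+f+'.npz'); w=d['c2w']; Z=d['z_map']; v,u=np.mgrid[:384,:512]
    P=np.stack([(u-d['cx'])/d['fx']*Z,-(v-d['cy'])/d['fy']*Z,-Z],-1)@w[:3,:3].T+w[:3,3]
    m=(Z>0)&(np.hypot(P[...,0]-cen[0],P[...,1]-cen[1])<rad)&(P[...,2]>zlo)&(P[...,2]<zhi)
    return P[m]
def circ(p):
    A=np.c_[2*p[:,:2],np.ones(len(p))];s=np.linalg.lstsq(A,(p[:,:2]**2).sum(1),rcond=None)[0]
    return s[:2],np.sqrt(s[2]+s[0]**2+s[1]**2)
def enc(f,cen,rad,zlo,zhi):
    p=cloud(f,cen,rad,zlo,zhi); (x,y),r=cv2.minEnclosingCircle(p[:,:2].astype(np.float32)); return np.round([x,y,r,np.median(p[:,2]),len(p)],4)
E
python3 - <<'E'
from h import *
W=pt('t0',333.3,170,.012);B=pt('t0',107.3,180.7,.03);S=pt('t0',230,182,.09)
print('washer',W,'bush',B,'stud tip',S, 'table',pt('t0',260,250))
print('pts',pt('t0',333.3+11,170),pt('t0',210,165))
for n,c,a,b in(('w',W,.006,.03),('b sleeve',B,.02,.05),('b all',B,.004,.05),('spacer',S,.03,.06),('stud',S,.06,.11)): print(n,enc('t0',c,.045,a,b))
for n,c in(('pink',(480,329)),('red',(510,182)),('bl',(571,248)),('bl2',(583,314)),('plate',(347,288)),('tube',(142,404))): print(n,pt('t0',c[0]/1.5,c[1]/1.5,.012))
E
```

```text
washer [ 0.62132716 -0.22569123  0.012     ] bush [0.63774246 0.22981899 0.03      ] stud tip [ 0.59579087 -0.01462691  0.09      ] table [ 4.74372850e-01 -6.03188673e-02  3.54883828e-04]
pts [ 0.61917362 -0.24811107  0.0119774 ] [0.65474502 0.02429172 0.01657356]
w [ 6.231e-01 -2.244e-01  3.010e-02  1.140e-02  4.500e+02]
b sleeve [6.442e-01 2.360e-01 2.420e-02 2.920e-02 2.780e+02]
b all [6.404e-01 2.224e-01 4.150e-02 2.180e-02 5.280e+02]
spacer [ 5.98e-01 -1.06e-02  2.40e-02  4.17e-02  3.86e+02]
stud [ 5.984e-01 -1.170e-02  7.300e-03  8.240e-02  6.000e+01]
pink [ 0.52237401 -0.18534128  0.012     ]
red [ 0.72519044 -0.25410516  0.012     ]
bl [ 0.62187087 -0.32380934  0.012     ]
bl2 [ 0.52931015 -0.32519534  0.012     ]
plate [ 0.59525526 -0.01403404  0.012     ]
tube [0.46665071 0.26408285 0.012     ]
```

```bash
python3 -m jog '[{"translation":[4,-3,0],"turn":[0,0,-4]},{"translation":[8,-6,0],"turn":[0,0,-8]},{"translation":[12,-10,0],"turn":[0,0,-12]},{"translation":[15,-14,0],"turn":[0,0,-16]},{"translation":[18,-18,0],"turn":[0,0,-20]},{"translation":[21,-22,0],"turn":[0,0,-24]},{"translation":[24,-26,0],"turn":[0,0,-28]},{"translation":[27,-30,0],"turn":[0,0,-32]},{"translation":[30,-34,0],"turn":[0,0,-36]},{"translation":[33,-38,0],"turn":[0,0,-40]},{"translation":[36,-42,0],"turn":[0,0,-43]},{"translation":[39,-46,0],"turn":[0,0,-46]}]'
```

```text
t: 1.3
eef_pos: [0.5074, 0.0285, 0.231]
tool_rot: [[-0.498, 0.867, -0.001], [0.867, 0.498, 0.0], [0.0, -0.0, -1.0]]
force: [1.6, 0.0, -0.1]
gripper_width: 0.0853
grip_force: 0.0
```

```bash
python3 -m jog '[{"translation":[2,-4,0],"turn":[0,0,0]},{"translation":[4,-8,0],"turn":[0,0,0]},{"translation":[6,-12,0],"turn":[0,0,0]},{"translation":[8,-16,-1],"turn":[0,0,0]},{"translation":[9.5,-20,-3],"turn":[0,0,0]},{"translation":[11,-23.5,-5],"turn":[0,0,0]},{"translation":[11.3,-24.8,-6],"turn":[0,0,0]},{"translation":[11.3,-24.8,-6],"turn":[0,0,0]},{"translation":[11.3,-24.8,-6],"turn":[0,0,0]}]' 0.7 && python3 - <<'E'
from h import *
o,c=snap('wrist','w1'); print(o['eef_pos'],o['qpos'],o['gripper_width']);print(c['mount'])
print(enc('w1',(.623,-.224),.045,.006,.03)); p=cloud('w1',(.623,-.224),.045,.006,.03);print(circ(p), (p[:,:2].min(0)+p[:,:2].max(0))/2)
E
```

```text
t: 2.2
eef_pos: [0.6193, -0.2168, 0.1711]
tool_rot: [[-0.501, 0.866, -0.001], [0.866, 0.501, 0.001], [0.002, -0.001, -1.0]]
force: [-0.2, 0.2, 0.1]
gripper_width: 0.0727
grip_force: 0.0
[ 0.61927274 -0.21675537  0.17108184] [-3.36968556e-01  5.85692384e-01  3.70401217e-01  1.35710265e+00
  6.04183263e-04  7.09495338e-01] 0.07265791504631358
[[-2.57366626e-04  9.59011601e-01  2.83366692e-01  7.15518594e-02]
 [ 9.99999877e-01  3.66818970e-04 -3.33197432e-04  3.84150226e-04]
 [-4.23484481e-04  2.83366572e-01 -9.59011578e-01 -1.40741283e-01]
 [ 0.00000000e+00  0.00000000e+00  0.00000000e+00  1.00000000e+00]]
[ 6.242e-01 -2.272e-01  3.000e-02  1.000e-02  1.546e+03]
(array([ 0.62386102, -0.22656923]), np.float64(0.02403806879919208)) [ 0.62414936 -0.22719951]
```

View pics/w1.png

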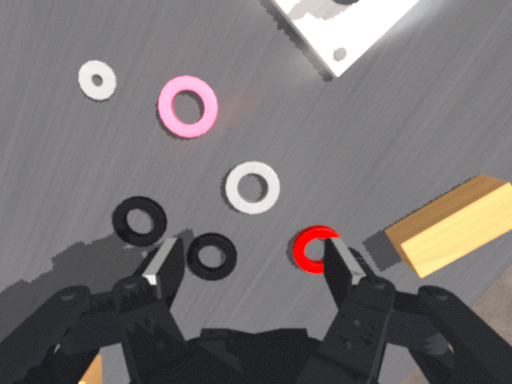

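The wrist view shows the grey washer at (252,188), clear of the pink (188,107), red (315,250) and black (212,256) rings. The fit gives r = 30 mm at (0.624, -0.227).

```bash
python3 -m jog '[{"translation":[0,-0.3,-3],"turn":[0,0,0]},{"translation":[0,-0.3,-6],"turn":[0,0,0]},{"translation":[0,-0.3,-9],"turn":[0,0,0]},{"translation":[0,-0.3,-11],"turn":[0,0,0]},{"translation":[0,-0.3,-11],"turn":[0,0,0]},{"translation":[0,-0.3,-11],"turn":[0,0,0]}]' 0.7; python3 - <<'E'
from h import *
o,c=snap('wrist','w2'); print(o['eef_pos'],o['gripper_width'])
print(enc('w2',(.624,-.227),.045,.006,.03))
E
```

```text
t: 2.85
eef_pos: [0.6205, -0.2193, 0.063]
tool_rot: [[-0.502, 0.865, 0.002], [0.865, 0.502, -0.0], [-0.001, 0.001, -1.0]]
force: [-0.1, -1.5, -0.0]
gripper_width: 0.0727
grip_force: 0.0
[ 0.62049389 -0.21934504  0.06300343] 0.07271509973110481
[ 6.24e-01 -2.27e-01  3.00e-02  1.00e-02  3.39e+03]
```

View pics/w2.png

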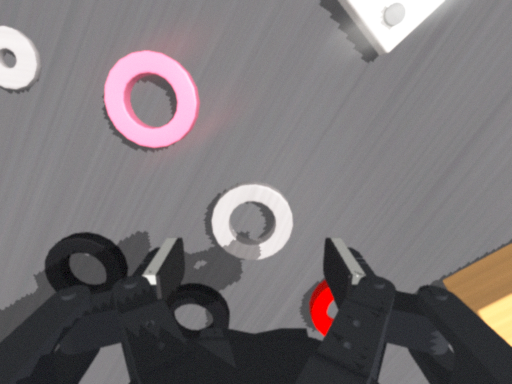

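The washer is at (252,221), centred between the fingertips at columns 165 and 340. It needs a small shift, then the descent.

```bash
python3 -m jog '[{"translation":[0.35,-0.75,-1],"turn":[0,0,0]},{"translation":[0.35,-0.75,-3],"turn":[0,0,0]},{"translation":[0.35,-0.75,-5],"turn":[0,0,0]},{"translation":[0.35,-0.75,-5.8],"turn":[0,0,0]},{"translation":[0.35,-0.75,-6.2],"turn":[0,0,0]},{"translation":[0.35,-0.75,-6.2],"turn":[0,0,0]}]'; python3 -c "
from h import *
o,c=snap('wrist','w3'); print(o['force'],o['eef_pos'])"
```

```text
t: 3.5
eef_pos: [0.6236, -0.2284, -0.0006]
tool_rot: [[-0.5, 0.866, 0.0], [0.866, 0.5, -0.0], [-0.0, 0.0, -1.0]]
force: [-0.9, 0.7, 0.6]
gripper_width: 0.0727
grip_force: 0.0
[-0.90954768  0.73083478  0.63625433] [ 6.23552367e-01 -2.28354312e-01 -5.68329121e-04]
```

View pics/w3.png

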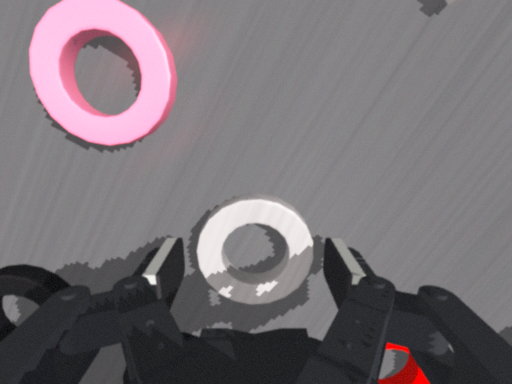

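The washer sits centred between the pads, with its centre near (254,250). I'll close now.

```bash
python3 -m jog '[{"translation":[0,0,-0.1],"turn":[0,0,0]},{"translation":[0,0,-0.1],"turn":[0,0,0]},{"translation":[0,0,-0.1],"turn":[0,0,0]},{"translation":[0,0,-0.1],"turn":[0,0,0]},{"translation":[0,0,-0.1],"turn":[0,0,0]},{"translation":[0,0,-0.1],"turn":[0,0,0]}]' -1 50
```

```text
t: 4.15
eef_pos: [0.6246, -0.2286, 0.0007]
tool_rot: [[-0.501, 0.866, 0.003], [0.866, 0.501, -0.001], [-0.003, 0.002, -1.0]]
force: [-0.7, -0.0, 4.9]
gripper_width: 0.0575
grip_force: 52.2
```

```bash
python3 -m jog '[{"translation":[0,0,1],"turn":[0,0,0]},{"translation":[0,0,3],"turn":[0,0,0]},{"translation":[0,0,6],"turn":[0,0,0]},{"translation":[0,0,9],"turn":[0,0,0]},{"translation":[0,0,12],"turn":[0,0,0]},{"translation":[0,0,14],"turn":[0,0,0]},{"translation":[0,0,14],"turn":[0,0,0]}]'; python3 -c "
from h import *
o,c=snap('wrist','w4'); print(o['force'],o['eef_pos'])
p=cloud('w4',o['eef_pos'],.05,.06,.2);m=p[:,2]; print(np.percentile(m,[1,10,50,90,99]))"
```

```text
t: 4.85
eef_pos: [0.6256, -0.2289, 0.1431]
tool_rot: [[-0.501, 0.866, 0.008], [0.866, 0.501, -0.003], [-0.006, 0.005, -1.0]]
force: [1.3, 0.2, -1.3]
gripper_width: 0.0574
grip_force: 53.8
[ 1.2784724   0.21504683 -1.34801354] [ 0.62562351 -0.22889538  0.14306876]
[0.14346756 0.15115144 0.15329673 0.19818783 0.19981273]
```

View pics/w4.png

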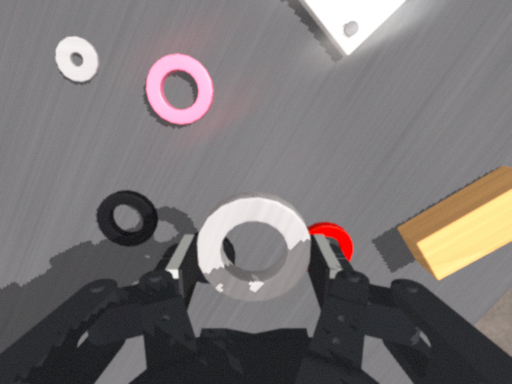

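The washer is held level at (254,247), with its underside at TCP height. I'll carry it toward the stud and look from nearby.

```bash
python3 -m jog '[{"translation":[-0.2,2,0],"turn":[0,0,0]},{"translation":[-0.6,5,0],"turn":[0,0,0]},{"translation":[-1,8,0],"turn":[0,0,0]},{"translation":[-1.3,11,0],"turn":[0,0,0]},{"translation":[-1.6,13,0],"turn":[0,0,0]},{"translation":[-1.6,14,0],"turn":[0,0,0]},{"translation":[-1.6,14,0],"turn":[0,0,0]},{"translation":[-1.6,14,0],"turn":[0,0,0]}]'; python3 - <<'E'
from h import *
o,c=snap('wrist','w5'); print(o['force'],o['eef_pos'],o['tool_rot'][:,2])
S=(.598,-.013)
print('sp',enc('w5',S,.04,.035,.05),'stud',enc('w5',S,.04,.075,.1),'stud2',enc('w5',S,.04,.055,.075))
p=cloud('w5',o['eef_pos'],.034,.144,.157);print('washer',len(p),circ(p),p.max(0),p.min(0), o['eef_pos'])
E
```

```text
t: 5.7
eef_pos: [0.6071, -0.0887, 0.1375]
tool_rot: [[-0.5, 0.866, -0.001], [0.866, 0.5, -0.001], [0.0, -0.001, -1.0]]
force: [-0.2, -1.0, -2.3]
gripper_width: 0.0574
grip_force: 53.8
[-0.20435638 -0.98066847 -2.26131965] [ 0.60710255 -0.08868096  0.13749801] [-1.11039592e-03 -5.27246088e-04 -9.99999245e-01]
sp [ 5.990e-01 -1.310e-02  2.410e-02  4.010e-02  2.279e+03] stud [ 5.992e-01 -1.380e-02  7.000e-03  8.360e-02  3.480e+02] stud2 [ 5.974e-01 -1.470e-02  6.800e-03  6.520e-02  6.000e+01]
washer 7143 (array([ 0.60628737, -0.08659755]), np.float64(0.024459020515307673)) [ 0.63837266 -0.0575547   0.15697805] [ 0.57388236 -0.11706337  0.14400039] [ 0.60710255 -0.08868096  0.13749801]
```

View pics/w5.png

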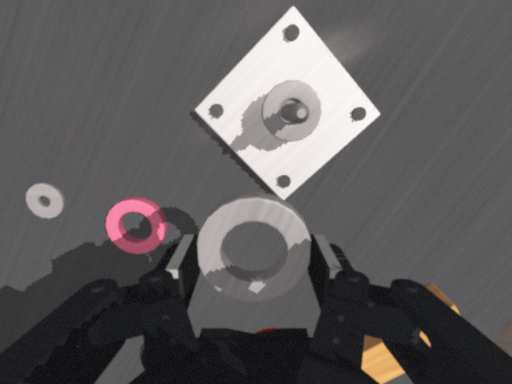

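The plate corner is nearest, with the spacer centred at (291,110) and the stud tip at (294,111). They measure (0.599, -0.0135), and the sizes match (r = 24 and 7 mm).

```bash
python3 -m jog '[{"translation":[-0.2,2,0],"turn":[0,0,0]},{"translation":[-0.5,5,0],"turn":[0,0,0]},{"translation":[-0.7,7.3,0],"turn":[0,0,0]},{"translation":[-0.7,7.35,0],"turn":[0,0,0]},{"translation":[-0.7,7.35,-1],"turn":[0,0,0]},{"translation":[-0.7,7.35,-2.5],"turn":[0,0,0]},{"translation":[-0.7,7.35,-2.5],"turn":[0,0,0]},{"translation":[-0.7,7.35,-2.5],"turn":[0,0,0]}]'; python3 - <<'E'
from h import *
o,c=snap('wrist','w6'); print(o['force'],o['eef_pos'],o['qpos'])
S=(.599,-.0135)
print('stud',enc('w6',S,.015,.07,.1))
E
```

```text
t: 6.55
eef_pos: [0.5999, -0.0159, 0.1125]
tool_rot: [[-0.499, 0.867, -0.002], [0.867, 0.499, -0.0], [0.001, -0.002, -1.0]]
force: [-0.3, -0.3, -1.8]
gripper_width: 0.0575
grip_force: 53.9
[-0.29134726 -0.26925842 -1.77224097] [ 0.59986167 -0.01591004  0.11249174] [-2.63726773e-02  5.09889303e-01  8.55385457e-02  1.14811631e+00
 -2.84609365e-04  1.02213441e+00]
stud [ 5.997e-01 -1.490e-02  6.300e-03  8.780e-02  1.200e+02]
```

View pics/w6.png

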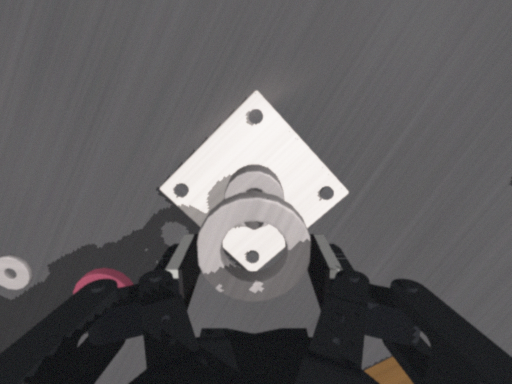

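Seen obliquely, the stud tip appears behind the washer's far rim at (256,192). Projection puts that where it should be for a centred washer, so I'll descend.

```bash
python3 -m jog '[{"translation":[0,0.05,-1.5],"turn":[0,0,0]},{"translation":[0,0.05,-3],"turn":[0,0,0]},{"translation":[0,0.05,-4.5],"turn":[0,0,0]},{"translation":[0,0.05,-6],"turn":[0,0,0]},{"translation":[0,0.05,-6.6],"turn":[0,0,0]},{"translation":[0,0.05,-6.9],"turn":[0,0,0]},{"translation":[0,0.05,-6.9],"turn":[0,0,0]}]'
```

```text
t: 7.3
eef_pos: [0.6006, -0.0143, 0.0446]
tool_rot: [[-0.5, 0.866, 0.001], [0.866, 0.5, -0.0], [-0.0, 0.0, -1.0]]
force: [0.2, 0.2, -1.4]
gripper_width: 0.0574
grip_force: 53.9
```

```bash
python3 -m jog '[{"translation":[0,0,-0.1],"turn":[0,0,0]},{"translation":[0,0,-0.2],"turn":[0,0,0]},{"translation":[0,0,-0.2],"turn":[0,0,0]}]'
```

```text
t: 7.6
eef_pos: [0.6007, -0.0141, 0.0428]
tool_rot: [[-0.5, 0.866, 0.001], [0.866, 0.5, -0.0], [-0.001, 0.001, -1.0]]
force: [0.0, 1.0, -1.4]
gripper_width: 0.0576
grip_force: 54.0
```

```bash
python3 -m jog '[{"translation":[0,0,-0.1],"turn":[0,0,0]},{"translation":[0,0,-0.15],"turn":[0,0,0]},{"translation":[0,0,-0.15],"turn":[0,0,0]}]'
```

```text
t: 7.9
eef_pos: [0.6007, -0.0141, 0.0427]
tool_rot: [[-0.501, 0.866, 0.002], [0.866, 0.501, -0.0], [-0.001, 0.001, -1.0]]
force: [-2.6, -0.5, 5.9]
gripper_width: 0.0573
grip_force: 54.8
```

It has touched down (force +7 N). I'll release and rise.

```bash
python3 -m jog '[{"translation":[0,0,0],"turn":[0,0,0]},{"translation":[0,0,0],"turn":[0,0,0]},{"translation":[0,0,0],"turn":[0,0,0]},{"translation":[0,0,1],"turn":[0,0,0]},{"translation":[0,0,4],"turn":[0,0,0]},{"translation":[0,0,8],"turn":[0,0,0]},{"translation":[0,0,12],"turn":[0,0,0]},{"translation":[0,0,15],"turn":[0,0,0]},{"translation":[0,0,15],"turn":[0,0,0]}]' 0.8; python3 - <<'E'
from h import *
o,c=snap('wrist','w7'); print(o['force'],o['eef_pos'])
S=(.599,-.0135)
print('wash',enc('w7',S,.045,.045,.06),'stud',enc('w7',S,.015,.07,.1))
p=cloud('w7',S,.045,.045,.06);p=p[np.hypot(p[:,0]-.599,p[:,1]+.0135)>.02];A=np.c_[p[:,:2],np.ones(len(p))];print('plane',np.linalg.lstsq(A,p[:,2],rcond=None)[0])
E
```

```text
t: 8.8
eef_pos: [0.6036, -0.0141, 0.1975]
tool_rot: [[-0.5, 0.866, 0.011], [0.866, 0.5, -0.0], [-0.006, 0.01, -1.0]]
force: [1.5, 0.2, 0.7]
gripper_width: 0.0767
grip_force: 0.0
[1.50856484 0.24016198 0.67400826] [ 0.60360567 -0.01414651  0.19747701]
wash [ 6.005e-01 -1.260e-02  2.990e-02  5.200e-02  1.851e+03] stud [ 5.991e-01 -1.350e-02  7.000e-03  8.230e-02  1.930e+02]
plane [ 0.00666412 -0.00738963  0.04787416]
```

View pics/w7.png

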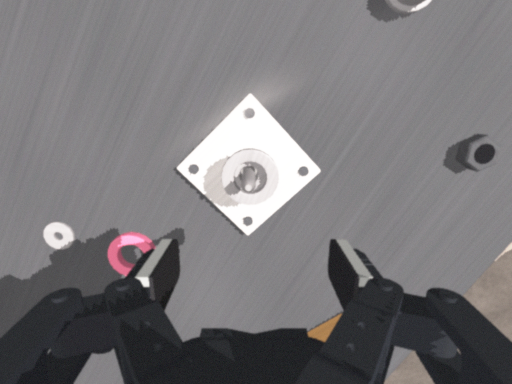

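The washer lies flat on the spacer: ring at (250,177), level plane, centre (0.6005, -0.0126). On to the bushing.

```bash
python3 -m jog '[{"translation":[0.5,2,0],"turn":[0,0,0]},{"translation":[1,6,0],"turn":[0,0,0]},{"translation":[2,10,0],"turn":[0,0,0]},{"translation":[2.5,14,0],"turn":[0,0,0]},{"translation":[3,18,-1],"turn":[0,0,0]},{"translation":[3.6,22,-3],"turn":[0,0,0]},{"translation":[4,24,-5],"turn":[0,0,0]},{"translation":[4,24.6,-6],"turn":[0,0,0]},{"translation":[4,24.6,-6],"turn":[0,0,0]},{"translation":[4,24.6,-6],"turn":[0,0,0]}]'; python3 - <<'E'
from h import *
o,c=snap('wrist','w8'); print(o['force'],o['eef_pos'])
S=(.644,.232)
print('sleeve',enc('w8',S,.04,.02,.04),'flange',enc('w8',S,.04,.004,.012),'all',enc('w8',S,.04,.004,.04))
E
```

```text
t: 9.85
eef_pos: [0.64, 0.2306, 0.1306]
tool_rot: [[-0.5, 0.866, -0.001], [0.866, 0.5, -0.001], [-0.0, -0.001, -1.0]]
force: [0.9, 0.2, -0.8]
gripper_width: 0.0768
grip_force: 0.0
[ 0.88963287  0.21735581 -0.83590348] [0.64001054 0.23059235 0.13058888]
sleeve [6.453e-01 2.343e-01 2.400e-02 2.780e-02 1.225e+03] flange [6.452e-01 2.343e-01 2.870e-02 6.100e-03 6.520e+02] all [6.452e-01 2.343e-01 2.870e-02 2.640e-02 2.056e+03]
```

View pics/w8.png

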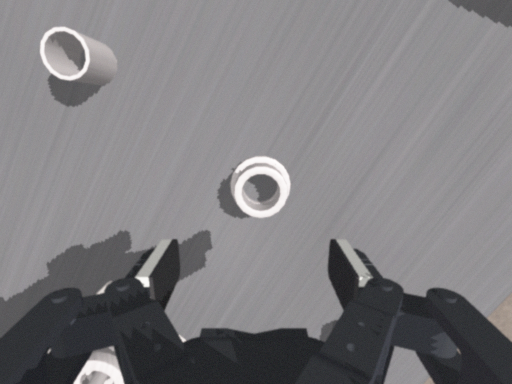

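The bushing is at (261,188), flange down, measured at (0.6452, 0.2343) with r = 24 and 28.7 mm. The plain offcut at (75,55) stays put. I'll descend and grip the sleeve above the flange.

```bash
python3 -m jog '[{"translation":[0.5,0.35,-2],"turn":[0,0,0]},{"translation":[0.5,0.35,-5],"turn":[0,0,0]},{"translation":[0.5,0.35,-8],"turn":[0,0,0]},{"translation":[0.5,0.35,-10.5],"turn":[0,0,0]},{"translation":[0.5,0.35,-11.7],"turn":[0,0,0]},{"translation":[0.5,0.35,-12],"turn":[0,0,0]},{"translation":[0.5,0.35,-12],"turn":[0,0,0]}]'; python3 -m jog '[{"translation":[0,0,0],"turn":[0,0,0]},{"translation":[0,0,0],"turn":[0,0,0]},{"translation":[0,0,0],"turn":[0,0,0]},{"translation":[0,0,0],"turn":[0,0,0]},{"translation":[0,0,0],"turn":[0,0,0]},{"translation":[0,0,0],"turn":[0,0,0]},{"translation":[0,0,0],"turn":[0,0,0]}]' -1 60
```

```text
t: 10.6
eef_pos: [0.6462, 0.2349, 0.012]
tool_rot: [[-0.5, 0.866, 0.001], [0.866, 0.5, 0.0], [-0.0, 0.002, -1.0]]
force: [0.0, -0.0, 0.8]
gripper_width: 0.0771
grip_force: 0.0
t: 11.3
eef_pos: [0.6467, 0.2358, 0.0134]
tool_rot: [[-0.5, 0.866, 0.004], [0.866, 0.5, 0.001], [-0.001, 0.004, -1.0]]
force: [-0.4, -0.9, 6.6]
gripper_width: 0.046
grip_force: 60.6
```

```bash
python3 -m jog '[{"translation":[0,0,1],"turn":[0,0,0]},{"translation":[0,0,4],"turn":[0,0,0]},{"translation":[0,0,7],"turn":[0,0,0]},{"translation":[0,0,10],"turn":[0,0,0]},{"translation":[0,-3,13],"turn":[0,0,0]},{"translation":[-0.5,-6,14.5],"turn":[0,0,0]},{"translation":[-1.2,-10,14.5],"turn":[0,0,0]},{"translation":[-2,-14,14.5],"turn":[0,0,0]},{"translation":[-3,-18,14.5],"turn":[0,0,0]},{"translation":[-3.6,-21,14.5],"turn":[0,0,0]},{"translation":[-4.4,-24.5,14.5],"turn":[0,0,0]},{"translation":[-4.5,-24.8,14.5],"turn":[0,0,0]}]';python3 -m jog '[{"translation":[0,0,0],"turn":[0,0,0]},{"translation":[0,0,0],"turn":[0,0,0]}]'; python3 - <<'E'
from h import *
o,c=snap('wrist','w9'); e=o['eef_pos'];print(o['force'],e)
p=cloud('w9',e,.06,e[2]-.02,e[2]+.03);print(np.histogram(p[:,2]-e[2],20))
q=p[(abs((p-e)@o['tool_rot'][:,1])<.02)&(p[:,2]>e[2]+.008)];print(circ(q),q.min(0),q.max(0))
d=(q-e)@o['tool_rot']; print('tool x range',d.min(0),d.max(0)); A=np.c_[d[:,:2],np.ones(len(d))];print(np.linalg.lstsq(A,d[:,2],rcond=None)[0])
E
```

```text
t: 12.5
eef_pos: [0.599, -0.0166, 0.1563]
tool_rot: [[-0.496, 0.868, -0.001], [0.868, 0.496, -0.002], [-0.001, -0.002, -1.0]]
force: [0.5, 0.5, -1.6]
gripper_width: 0.0459
grip_force: 62.2
t: 12.7
eef_pos: [0.6005, -0.0119, 0.1561]
tool_rot: [[-0.501, 0.866, 0.0], [0.866, 0.501, 0.001], [0.0, 0.001, -1.0]]
force: [-0.3, 0.3, -2.3]
gripper_width: 0.0459
grip_force: 62.2
[-0.30458288  0.34379101 -2.33854901] [ 0.60046607 -0.01191394  0.15605622]
(array([  51,  203,  339, 1214,  219,  243,  253,  280,  298,  348,  397,
        433, 1296, 2346,  190,  170,  204,  211,  217,  236]), array([-0.0153051 , -0.01304077, -0.01077643, -0.00851209, -0.00624775,
       -0.00398342, -0.00171908,  0.00054526,  0.0028096 ,  0.00507394,
        0.00733827,  0.00960261,  0.01186695,  0.01413129,  0.01639562,
        0.01865996,  0.0209243 ,  0.02318864,  0.02545297,  0.02771731,
        0.02998165]))
(array([ 0.60041668, -0.01120259]), np.float64(0.020035295226982566)) [ 0.57734817 -0.03591437  0.16405627] [0.62437126 0.01167663 0.17266696]
tool x range [-0.02404907 -0.01999939 -0.01660896] [ 0.02321382  0.01998857 -0.00800304]
[-0.00298219  0.0031536  -0.01364622]
```

View pics/w9.png

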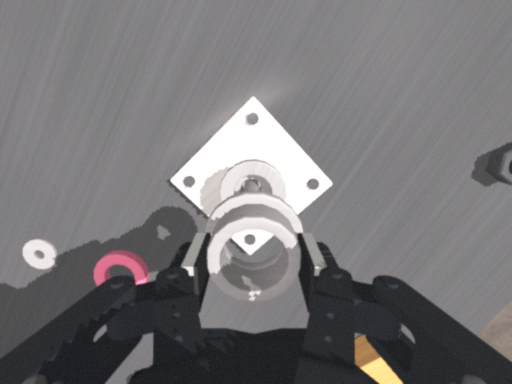

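The bushing is held level at (254,247), underside 13.5 mm below the TCP and about 2 mm off the stud axis. I'll correct that and lower it.

```bash
python3 -m jog '[{"translation":[-0.1,-0.15,0],"turn":[0,0,0]},{"translation":[-0.1,-0.15,-2],"turn":[0,0,0]},{"translation":[-0.1,-0.15,-4],"turn":[0,0,0]},{"translation":[-0.1,-0.15,-5.5],"turn":[0,0,0]},{"translation":[-0.1,-0.15,-7],"turn":[0,0,0]},{"translation":[-0.1,-0.15,-8],"turn":[0,0,0]},{"translation":[-0.1,-0.15,-8.5],"turn":[0,0,0]},{"translation":[-0.1,-0.15,-8.6],"turn":[0,0,0]},{"translation":[-0.1,-0.15,-8.6],"turn":[0,0,0]}]'; python3 -m jog '[{"translation":[0,0,-0.1],"turn":[0,0,0]},{"translation":[0,0,-0.1],"turn":[0,0,0]}]'
```

```text
t: 13.65
eef_pos: [0.5997, -0.0139, 0.0702]
tool_rot: [[-0.501, 0.866, 0.001], [0.866, 0.501, -0.0], [-0.0, 0.001, -1.0]]
force: [0.5, 0.1, -2.3]
gripper_width: 0.0457
grip_force: 62.2
t: 13.85
eef_pos: [0.5998, -0.0141, 0.0695]
tool_rot: [[-0.5, 0.866, 0.001], [0.866, 0.5, -0.0], [-0.001, 0.001, -1.0]]
force: [0.2, -0.2, -2.2]
gripper_width: 0.0461
grip_force: 62.2
```

```bash
python3 -m jog '[{"translation":[0,0,-0.1],"turn":[0,0,0]},{"translation":[0,0,-0.15],"turn":[0,0,0]},{"translation":[0,0,-0.15],"turn":[0,0,0]}]'
```

```text
t: 14.15
eef_pos: [0.5994, -0.0141, 0.0675]
tool_rot: [[-0.5, 0.866, 0.0], [0.866, 0.5, 0.0], [-0.0, 0.0, -1.0]]
force: [-0.4, 0.3, -2.0]
gripper_width: 0.046
grip_force: 62.2
```

```bash
python3 -m jog '[{"translation":[0,0,-0.1],"turn":[0,0,0]},{"translation":[0,0,-0.15],"turn":[0,0,0]},{"translation":[0,0,-0.15],"turn":[0,0,0]}]'
```

```text
t: 14.45
eef_pos: [0.5995, -0.0142, 0.0674]
tool_rot: [[-0.5, 0.866, 0.001], [0.866, 0.5, -0.0], [-0.001, 0.001, -1.0]]
force: [-3.8, 0.0, 6.5]
gripper_width: 0.0462
grip_force: 63.0
```

It has touched down at the expected height. I'll release, rise and back away.

```bash
python3 -m jog '[{"translation":[0,0,0],"turn":[0,0,0]},{"translation":[0,0,0],"turn":[0,0,0]},{"translation":[0,0,0],"turn":[0,0,0]},{"translation":[0,0,0],"turn":[0,0,0]},{"translation":[0,0,1],"turn":[0,0,0]},{"translation":[0,0,4],"turn":[0,0,0]},{"translation":[0,0,8],"turn":[0,0,0]},{"translation":[0,0,12],"turn":[0,0,0]},{"translation":[0,0,14],"turn":[0,0,0]},{"translation":[0,0,14],"turn":[0,0,0]},{"translation":[0,0,14],"turn":[0,0,0]}]' 0.8; python3 - <<'E'
from h import *
o,c=snap('wrist','w10'); print(o['force'],o['eef_pos'])
S=(.599,-.0135)
print('sleeve top',enc('w10',S,.045,.077,.086),'flange',enc('w10',S,.045,.056,.064),'spacer/wash',enc('w10',S,.045,.045,.054))
p=cloud('w10',S,.03,.076,.086);p=p[np.hypot(p[:,0]-.599,p[:,1]+.0135)>.012];A=np.c_[p[:,:2],np.ones(len(p))];print('plane',np.linalg.lstsq(A,p[:,2],rcond=None)[0])
E
```

```text
t: 15.55
eef_pos: [0.5995, -0.0141, 0.2064]
tool_rot: [[-0.501, 0.866, 0.001], [0.866, 0.501, -0.0], [-0.001, 0.001, -1.0]]
force: [-1.2, 0.3, -1.3]
gripper_width: 0.0768
grip_force: 0.0
[-1.18770843  0.32718128 -1.25704203] [ 0.59946354 -0.01408142  0.20637837]
sleeve top [ 6.003e-01 -1.460e-02  2.390e-02  8.180e-02  1.094e+03] flange [ 6.002e-01 -1.440e-02  2.880e-02  5.990e-02  5.780e+02] spacer/wash [ 5.995e-01 -9.100e-03  2.970e-02  5.140e-02  3.770e+02]
plane [-0.00087631  0.00094794  0.08212622]
```

View pics/w10.png

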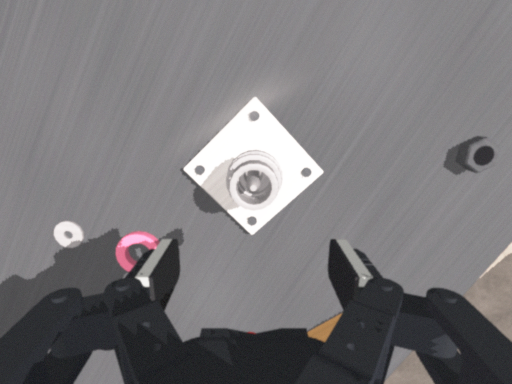

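The bushing surrounds the stud at (254,183). Its top is level at 82 mm (84 mm once the 2 mm depth bias is added), its flange sits on the washer, and the gripper is clear.

```bash
python3 -c "
from workcell import *
print(sign_off())"
```

```text
the job is handed in; nothing more can be done
None
```

The washer lies flat on the spacer and the bushing sits flange down and level on the washer, both over the stud; the gripper is clear and the job was handed in at about 15.6 s.

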